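# Set the inner dial and lock it with the outer ring

### The job

On the test console, turn the black inner knob until its white line points at the green mark, without moving the metal clamp ring around it. Then lock the setting: push (do not pinch) the red post of the clamp ring clockwise, seen from above, until it meets the rubber stop, and press it snugly against the stop with about 12 N for a second (under 8 N does not clamp, over 20 N strains it). Leave the knob pointing at the mark, let go of everything, and leave the other things on the desk and console where they are.

Things in the scene. Friction and masses are not known exactly. Their poses are not given: they have to be found in the camera images.
- console: Grey desk-top test console, a box 250 x 280 mm and 90 mm high, fixed to the desk. Origin on the desk, straight below the common vertical axis of knob and ring; x and y are level, along the console's sides. It reaches from -105 to +145 mm in x and 140 mm either way in y. Its flat top is 90 mm above the desk.
- knob: Black inner knob on the dial axis, light friction: round grip 32 mm across on a skirt 54 mm across, 3 mm thick. Origin on the axis at the skirt's underside, 22 mm above the console top; grip's top 57, skirt's top 25 mm above it. White line along its +x axis, from the axis to 26 mm. Turns both ways, stays where left. Grasp the grip from above at any yaw, fingertips above the skirt.
- mark: Flat green T-shaped mark painted on the console top beyond the ring, 50 to 78 mm from the dial axis. Origin on the dial axis at the console top; its +x axis points from the dial axis through the middle of the mark. It is at a different angle each time.
- ring: Outer clamp ring, bright knurled metal, 84 mm in diameter, from 2 to 20 mm above the console top, around and below the knob, on the same axis (z up). It carries one red post. Origin on the axis, 2 mm above the console top; its +x axis points to the post. It turns about the dial axis with a friction of about 2 N at the post and stays where it is left. The post starts 41 to 86 mm counter-clockwise of home.
- post (a point): Centre line of the red upright round post on the ring, 16 mm in diameter, 58 mm from the dial axis, joined to the ring by a short arm; it reaches from 2 to 28 mm above the console top. This point is 14 mm above the console top.
- home (a point): Nominal place of the red post's centre when it meets the stop, 58 mm from the dial axis, 14 mm above the console top. The stop is a black rubber bumper 18 mm across, 22 mm high, its centre 17 mm farther clockwise than the post's; it has been adjusted by hand, so the post really stops up to 11 mm before or past this point. It gives only 1 to 2 mm under 12 N: find it by force.
- dongle: Bystander: blue plug-in dongle, 63 x 21 x 11 mm, lying on the console's far right corner. Leave it.
- driver: Bystander: screwdriver with an orange handle, lying on the desk left of the console. Leave it.
- carton: Bystander: closed cardboard carton, 100 x 75 x 50 mm, on the desk right of the console. Leave it.
- radio: Bystander: white radio unit 90 x 70 x 26 mm with two upright black antennas 94 mm high, on the desk left of the console. Leave it.

How it is judged:
By the outcome, as a careful person would: the job done as asked, in the order asked, and still so for the second after the job is handed in, with the robot touching nothing.
It also fails if it takes over 72 s, if anything falls off the work surface, if the arm or the gripper's body presses on something with over 40 N, if the wrist force passes 120 N, or if a joint passes its speed limit or range.

### The arm

A 7-joint arm with a two-finger parallel gripper is mounted at the origin on the work surface. World frame = base frame: x ahead of the robot, y to its left, z up, the work surface at z = 0. Lengths are in m, angles in rad, forces in N, time in s.
With the tool pointing down it reaches from about 0.425 to 0.875 m from the base axis. Payload 8.4 kg.
Tool frame: the origin (TCP) lies at the very end of the fingers, on their centre line; the grasp point (between the pads) lies 19 mm behind it; z points along the fingers, y is the direction in which the jaws open and shut (so a half turn about z gives the same grasp; the last joint's range is limited). The gripper opens to 85 mm and grips with 20 to 120 N. Pads are 22 mm wide; open, the fingers measure 114 mm over their backs; the gripper's body (76 mm by 85 mm) begins 54 mm behind the grasp point. The pads swing forward as they close: fully open they stand 13 mm farther back than shut.
Start: joints at [1.208, 0.333, 0.04, 1.465, -0.013, 1.343, -0.059], TCP at [0.169, -0.627, 0.231] pointing down, gripper open.
Joint ranges: [-2.58, 2.58], [-0.38, 2.09], [-1.3, 1.39], [0.25, 2.4], [-1.5, 4.64], [0.08, 2.09], [-2.65, 2.65]. Speed limits (rad/s): [2.22, 2.22, 2.79, 2.79, 3.14, 3.14, 3.14].

### API

Orientations are given as a unit quaternion [w, x, y, z].
In Python, from workcell import manip gives the robot as it stands.
- The arm moves only by the shell command python3 -m handwheel 'ROWS' [FORCE]. ROWS is JSON, a list that holds one entry, the list of rows, each a list of 5 numbers: the shift along the tool's x, y, z in m, then the turn about the tool's z in degrees, then the closure, from 0 (fully open) to 1 (shut). In form: [[[x, y, z, twist, claw], ...]]. A call has 1 to 20 rows; each row is the pose to reach, as a shift and turn from the pose commanded when the call began, along the tool's axes at that moment; what a row does not reach only later rows make up. A row lasts 1/12 s, in which the tool goes at most 41.7 mm and 7.16 degrees, less where a joint would pass 70% of its speed; a pose out of reach is approached as far as the arm can. A call with a gripper value outside its range is refused whole. The fingers move at their own pace and stop on an object; FORCE is the grip in N (left out, the last holds). Time passes only in rows, so rows that repeat a pose let the fingers close. It gives the time, the measured TCP pose, the force and the opening at its end, in the units of the state.
- manip.state(): the state, without advancing time (a new reading comes with each control period).
- manip.get_image(name): name is "scene" or "top" or "wrist"; returns a dict with "image" (400x640x3 uint8, red, green, blue), "depth" (400x640 float32, m along the optical axis (not along the pixel's ray), 0 where there is no reading), "mtx" (3x3 intrinsics, pixels), "pose" (4x4, takes a point from camera to world coordinates). Camera axes: x right, y down, z forward; pixel columns grow to the right and rows downward; lengths in m; the calibration is good to about 2 mm. The wrist camera is an equidistant fisheye: a pixel r from the principal point sees the ray r / f radians off the axis. A picture is of the moment at which its call begins.
- manip.sign_off(): hands the job in, once; it reports no verdict.
Trained networks look in the newest picture that a camera, given by its name, has taken for a name from the list of things; names that differ only in an ending like _2 or _b are one class to them, and where a whole thing is asked for, a point or a joint stands for the part that bears it (a point fixed in the world has none). Each returns a list of dicts, best first, with "confidence" (0 to 1); they miss things now and then, are a little off and sometimes report something else, mostly with a low value. They report only what shows in the picture. A call takes as long as a camera call.
- manip.search_frame(target, camera): "extent" ([left, top, right, bottom] in pixels, round what is visible of it).
- manip.tip_of(target, camera): "xy" ([column, row] in pixels: a listed point, or the origin of a listed thing).
The state is a dict: "time": time; "qpos": joint angles; "joint_vel": joint speeds; "joint_efforts": joint torques, N m; "tool_pos": TCP position; "tool_rot": TCP orientation; "force": force on the tool from outside, world axes, zero at the start; "wrist_torque": the same for the moment, N m; "gripper_width": finger opening in m.
Only numpy, scipy, OpenCV 4.12 (cv2) and the standard library are available. Lean on these libraries where they do the work, as an engineer would, in place of code of your own. Each camera call takes 0.05 s, during which the arm holds its last target.

## Working session

There is one attempt and no reset: what is moved stays moved. The work goes in short steps, Python scripts to look and compute and a shell command to move; the robot and the scene stay as the last step left them, time stands still between calls to the robot, and variables do not carry over. Pictures are saved under pics/ and viewed, and the job is handed in when it is done.

```bash
ls; mkdir -p pics; cat > h.py <<'E'
import numpy as np, cv2
from workcell import manip
def save(im,n): cv2.imwrite('pics/'+n+'.png',cv2.cvtColor(im,cv2.COLOR_RGB2BGR))
def ray(d,px):
    K=d['mtx'];P=d['pose'];v=np.array([(px[0]-K[0,2])/K[0,0],(px[1]-K[1,2])/K[1,1],1.])
    return P[:3,3],P[:3,:3]@v
def atz(d,px,z):
    o,v=ray(d,px);return o+v*(z-o[2])/v[2]
E
python3 - <<'E'
from h import *
s=manip.state();print(s)
for n in ['scene','top','wrist']:
    d=manip.get_image(n);save(d['image'],n+'0');print(n,d['mtx'].round(1).tolist(),d['pose'].round(3).tolist())
    for t in ['knob','mark','ring','post','home','console']:
        print(t,[(np.round(r['xy'],1).tolist(),round(r['confidence'],2)) for r in manip.tip_of(t,n)][:2])
E
```

```text
pics
{'time': 0.0, 'qpos': array([ 1.20784406,  0.33390559,  0.03985048,  1.46623836, -0.01341743,
        1.34328994, -0.05847933]), 'joint_vel': array([-0.00016609,  0.00080052, -0.00063872,  0.00057201,  0.00133967,
        0.0020886 ,  0.00088745]), 'joint_efforts': array([-1.54084591e-03, -6.58552551e+01,  1.36409730e+00, -4.05557656e+01,
        1.64829724e-02,  1.25583995e-02, -1.16528568e-05]), 'tool_pos': array([ 0.16933745, -0.62710105,  0.23044046]), 'tool_rot': array([-7.74430022e-04,  9.91315186e-01,  1.31505063e-01, -1.44368220e-04]), 'force': array([0.2072643 , 0.14518924, 0.15152136]), 'wrist_torque': array([ 0.01096705, -0.01800125, -0.05187757]), 'gripper_width': 0.08534892164494026}
scene [[461.4, 0.0, 318.3], [0.0, 461.4, 197.1], [0.0, 0.0, 1.0]] [[0.548, 0.615, -0.568, 1.244], [0.837, -0.397, 0.378, -0.361], [0.007, -0.682, -0.732, 0.955], [0.0, 0.0, 0.0, 1.0]]
knob [([261.8, 205.6], 0.89), ([262.5, 208.5], 0.17)]
mark []
ring [([262.7, 204.9], 0.75), ([263.5, 232.8], 0.58)]
post []
home [([259.5, 187.4], 0.85), ([336.1, 213.4], 0.67)]
console [([264.1, 234.3], 0.88)]
top [[366.8, 0.0, 320.3], [0.0, 366.8, 198.7], [0.0, 0.0, 1.0]] [[-0.014, -0.974, 0.228, 0.419], [-1.0, 0.012, -0.009, 0.101], [0.006, -0.228, -0.974, 0.871], [0.0, 0.0, 0.0, 1.0]]
knob [([391.5, 232.0], 0.81)]
mark []
ring [([393.0, 229.9], 0.65)]
post [([412.1, 250.8], 0.67), ([433.2, 197.2], 0.26)]
home [([383.9, 260.2], 0.56)]
console [([383.3, 237.1], 0.9), ([295.1, 216.1], 0.63)]
wrist [[309.7, 0.0, 320.5], [0.0, 309.7, 198.4], [0.0, 0.0, 1.0]] [[0.263, -0.915, -0.306, 0.249], [-0.965, -0.25, -0.083, -0.607], [-0.001, 0.317, -0.948, 0.374], [0.0, 0.0, 0.0, 1.0]]
knob []
mark []
ring []
post []
home []
console []
```

View pics/top0.png

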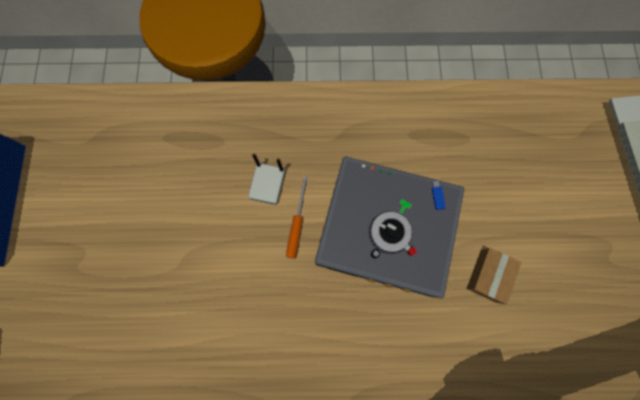

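View pics/scene0.png

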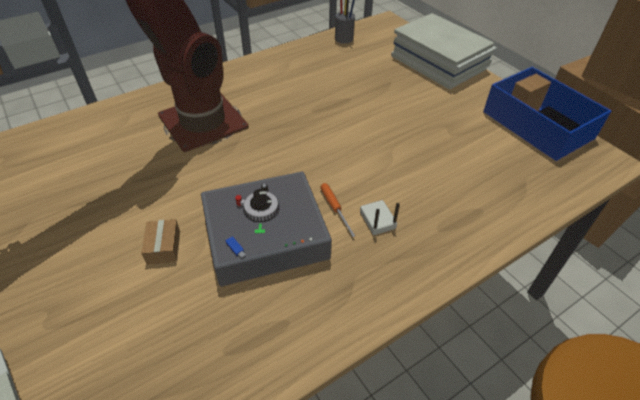

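```bash
python3 - <<'E'
import cv2
a=cv2.imread('pics/top0.png')[160:310,300:490];cv2.imwrite('pics/top0z.png',cv2.resize(a,None,fx=4,fy=4,interpolation=cv2.INTER_CUBIC)[:600,:800])
a=cv2.imread('pics/scene0.png')[130:270,180:360];cv2.imwrite('pics/scene0z.png',cv2.resize(a,None,fx=4,fy=4,interpolation=cv2.INTER_CUBIC))
E
```

```text
(no output)
```

View pics/top0z.png

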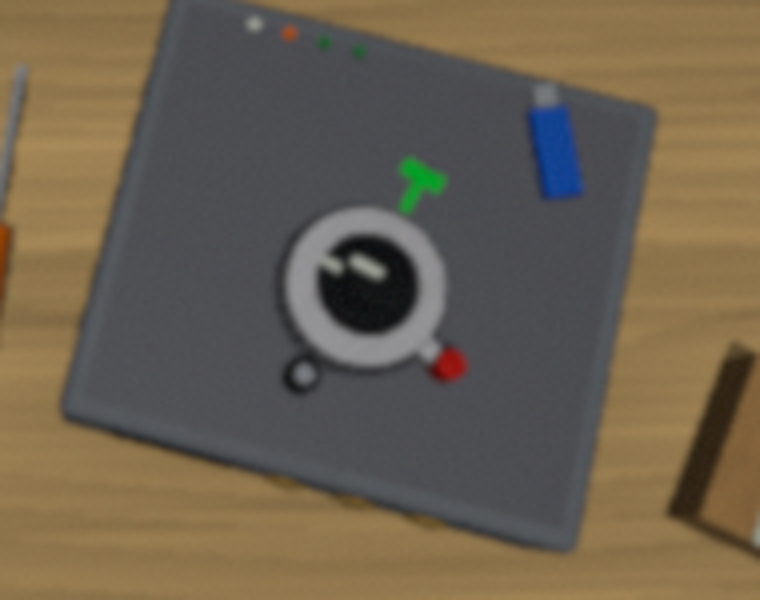

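View pics/scene0z.png

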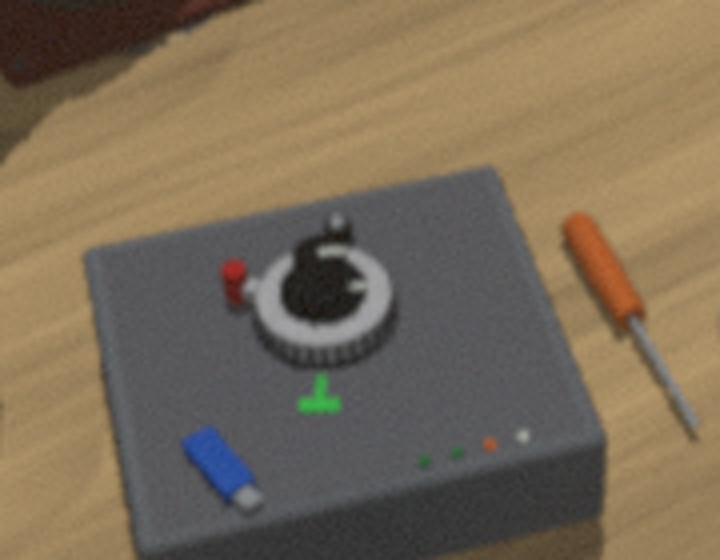

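```bash
python3 - <<'E'
from h import *
for n in ['top','scene']:
    d=manip.get_image(n);im=d['image'].astype(int);R,G,B=im[...,0],im[...,1],im[...,2]
    r0=(slice(160,310),slice(300,490)) if n=='top' else (slice(165,262),slice(200,340))
    def cen(m,lo=3):
        mm=np.zeros_like(m);mm[r0]=m[r0];k,l,st,c=cv2.connectedComponentsWithStats(mm.astype(np.uint8));
        return [(c[i].round(1).tolist(),int(st[i,4]),np.round(np.argwhere(l==i)[:,::-1].mean(0),2).tolist()) for i in range(1,k) if st[i,4]>=lo],l
    g,l=cen((G>1.6*R)&(G>1.6*B)&(G>90));print(n,'green',[(a,b) for a,b,_ in g])
    i=max(range(len(g)),key=lambda i:g[i][1]);print(' mark',atz(d,g[i][0],.09).round(4))
    g,l=cen((R>2.2*G)&(R>2.2*B)&(R>90));print(' red',[(a,b) for a,b,_ in g])
    i=max(range(len(g)),key=lambda i:g[i][1]);print(' post',atz(d,g[i][0],.118 if n=='top' else .108).round(4))
    if n=='top':
        # ring fit: bright grey
        m=((im.min(2)>115)&(im.max(2)-im.min(2)<30));mm=np.zeros(m.shape,np.uint8);mm[r0]=m[r0]
        cs,_=cv2.findContours(mm,cv2.RETR_EXTERNAL,cv2.CHAIN_APPROX_NONE);c=max(cs,key=cv2.contourArea)[:,0]
        P=np.array([atz(d,p,.110)[:2] for p in c]);
        for it in range(4):
            A=np.c_[2*P,np.ones(len(P))];x=np.linalg.lstsq(A,(P**2).sum(1),rcond=None)[0];rr=np.sqrt(x[2]+x[:2]@x[:2]);e=abs(np.hypot(*(P-x[:2]).T)-rr);P=P[e<max(np.percentile(e,85),.0008)]
        print(' ring center',x[:2].round(4),'r',rr.round(4))
        g,l=cen((im.min(2)>115)&(np.hypot(np.arange(640)[None]-391.5,np.arange(400)[:,None]-231)<12),2)
        print(' white',[(a,b,atz(d,a,.147).round(4),atz(d,a,.115).round(4)) for a,b,_ in g])
        print('dark',atz(d,(391.5,231),.147))
    for t in ['knob','ring','post','home','mark']:
        print(t,[(np.round(r['xy'],1).tolist(),round(r['confidence'],2)) for r in manip.tip_of(t,n)][:3],[(np.round(r['extent'],1).tolist(),round(r['confidence'],2)) for r in manip.search_frame(t,n)][:2])
    a=d['image'][205:260,365:420] if n=='top' else d['image'][175:240,235:290]
    save(cv2.resize(a,None,fx=10,fy=9,interpolation=cv2.INTER_CUBIC),n+'zz')
E
```

```text
top green [([404.1, 205.2], 85)]
 mark [ 0.5849 -0.0891  0.09  ]
 red [([412.2, 250.8], 46)]
 post [ 0.4834 -0.0925  0.118 ]
 ring center [ 0.526  -0.0536] r 0.0401
 white [([382.8, 225.6], 5, array([ 0.5317, -0.0299,  0.147 ]), array([ 0.5367, -0.0356,  0.115 ])), ([391.2, 226.1], 16, array([ 0.5305, -0.0466,  0.147 ]), array([ 0.5354, -0.0531,  0.115 ]))]
dark [ 0.52061468 -0.04662394  0.147     ]
knob [([390.2, 234.6], 0.94)] [([380.2, 220.0, 405.5, 248.0], 0.82)]
ring [([387.8, 229.5], 0.63)] [([372.4, 211.1, 416.5, 253.0], 0.87)]
post [([411.6, 249.9], 0.87), ([383.7, 256.6], 0.56), ([383.7, 237.9], 0.51)] [([371.5, 209.9, 415.8, 255.0], 0.87)]
home [([384.0, 261.6], 0.92)] [([369.9, 210.8, 420.2, 258.7], 0.62)]
mark [] [([282.8, 178.4, 307.9, 258.4], 0.48)]
scene green [([259.6, 229.4], 50)]
 mark [ 0.5848 -0.0913  0.09  ]
 red [([238.0, 197.8], 23)]
 post [ 0.4796 -0.0941  0.108 ]
knob [([262.3, 204.6], 0.77)] [([250.0, 192.1, 273.7, 209.4], 0.67)]
ring [([262.2, 207.2], 0.75)] [([237.9, 191.0, 277.7, 222.0], 0.71)]
post [([238.5, 202.0], 0.58), ([265.1, 207.5], 0.19)] [([233.4, 192.2, 278.5, 220.9], 0.79)]
home [([257.7, 188.4], 0.91)] [([234.3, 186.1, 278.9, 223.0], 0.64), ([205.6, 175.9, 330.8, 287.5], 0.61)]
mark [] [([260.7, 223.7, 264.7, 230.8], 0.52)]
```

View pics/topzz.png

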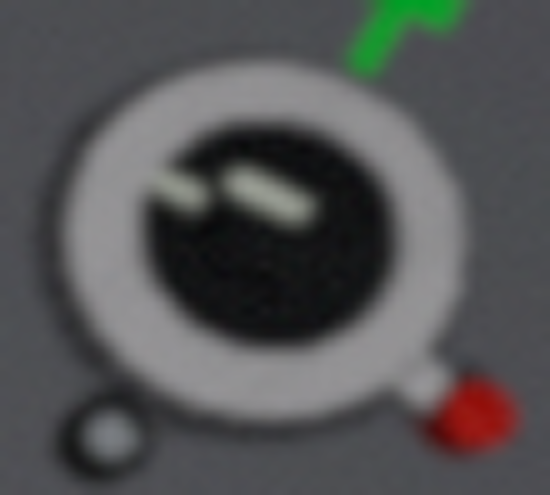

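```bash
python3 -m handwheel '[[[0.12,-0.11,0.0,-20,0],[0.25,-0.23,0.0,-40,0],[0.37,-0.345,0.0,-60,0],[0.494,-0.46,0,-80,0],[0.494,-0.46,0,-80,0],[0.494,-0.46,0,-80,0],[0.494,-0.46,0,-80,0],[0.494,-0.46,0,-80,0],[0.494,-0.46,0,-80,0],[0.494,-0.46,0,-80,0],[0.494,-0.46,0,-80,0],[0.494,-0.46,0,-80,0],[0.494,-0.46,0,-80,0],[0.494,-0.46,0,-80,0],[0.494,-0.46,0,-80,0],[0.494,-0.46,0,-80,0],[0.494,-0.46,0,-80,0],[0.494,-0.46,0,-80,0],[0.494,-0.46,0,-80,0],[0.494,-0.46,0,-80,0]]]'
cat >> h.py <<'E'
def wproj(d,X):
    P=d['pose'];K=d['mtx'];v=P[:3,:3].T@(np.asarray(X,float)-P[:3,3]);r=np.hypot(v[0],v[1]);t=np.arctan2(r,v[2]);return K[0,2]+K[0,0]*t*v[0]/r,K[1,2]+K[1,1]*t*v[1]/r
def watz(d,px,z):
    P=d['pose'];K=d['mtx'];x=(px[0]-K[0,2])/K[0,0];y=(px[1]-K[1,2])/K[1,1];t=np.hypot(x,y)
    v=P[:3,:3]@np.array([np.sin(t)*x/t,np.sin(t)*y/t,np.cos(t)]);o=P[:3,3];return o+v*(z-o[2])/v[2]
def st():
    s=manip.state();w,x,y,z=s['tool_rot'];
    print('t',round(s['time'],2),'pos',s['tool_pos'].round(4),'yaw',round(np.degrees(np.arctan2(2*(x*y+w*z),1-2*(y*y+z*z))),2),'F',s['force'].round(2),'w',round(s['gripper_width'],4),'q',s['qpos'].round(2));return s
E
python3 - <<'E'
from h import *
st();d=manip.get_image('wrist');save(d['image'],'w1')
E
```

```text
time: 3.82
tool_pos: [0.526, -0.056, 0.2312]
tool_rot: [0.0, 0.675, 0.737, -0.0]
force: [0.3, -0.5, -0.1]
gripper_width: 0.0855
t 3.82 pos [ 0.526  -0.056   0.2312] yaw 95.03 F [ 0.31 -0.5  -0.07] w 0.0855 q [ 0.58  0.13 -0.6   1.73  0.08  1.3   0.05]
```

View pics/w1.png

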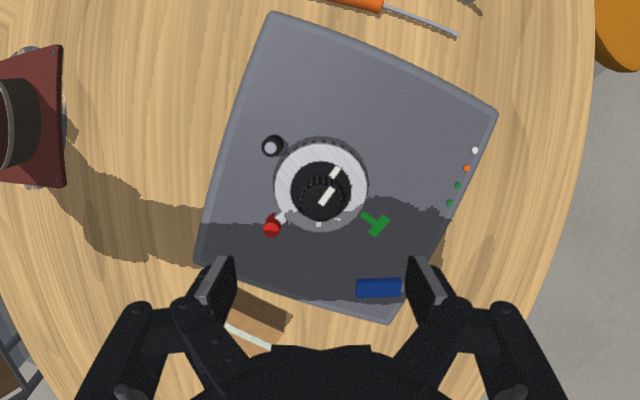

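```bash
cat > m.py <<'E'
from h import *
def meas(name,half=70):
    d=manip.get_image('wrist');save(d['image'],name);im=d['image'].astype(int);R,G,B=im[...,0],im[...,1],im[...,2]
    P=lambda m:np.argwhere(m)[:,::-1]
    uv=wproj(d,(.526,-.054,.11));uu,vv=np.meshgrid(np.arange(640),np.arange(400));near=np.hypot(uu-uv[0],vv-uv[1])<half*1.6
    print('axis px',np.round(uv,1),'cam',d['pose'][:3,3].round(3))
    g=P((G>1.6*R)&(G>1.5*B)&(G>50)&near);gw=np.array([watz(d,p,.09)[:2] for p in g])
    r=P((R>2.2*G)&(R>2.2*B)&(R>70)&near);rw=np.array([watz(d,p,.108)[:2] for p in r])
    print('mark n',len(g),gw.mean(0).round(4) if len(g) else None,'post n',len(r),rw.mean(0).round(4) if len(r) else None)
    return d,im,gw,rw,near
def ang(a,c): return round(float(np.degrees(np.arctan2(a[1]-c[1],a[0]-c[0]))),2)
E
python3 - <<'E'
from m import *
d,im,gw,rw,near=meas('w2')
z=d['image'][120:260,240:420];save(cv2.resize(z,None,fx=4.4,fy=4.2,interpolation=cv2.INTER_CUBIC),'w2z')
# white line pixels
m=(im.min(2)>150)&(im.max(2)-im.min(2)<40)&near
k,l,s,c=cv2.connectedComponentsWithStats(m.astype(np.uint8))
for i in range(1,k):
    if s[i,4]>=8: print(c[i].round(1),s[i],watz(d,c[i],.147)[:2].round(4),watz(d,c[i],.115)[:2].round(4))
print(manip.tip_of('knob','wrist')[:2],manip.tip_of('ring','wrist')[:2],manip.tip_of('post','wrist')[:2],manip.tip_of('home','wrist')[:2])
E
```

```text
axis px [320.1 188.5] cam [0.52  0.025 0.374]
mark n 333 [ 0.5849 -0.0905] post n 279 [ 0.4835 -0.0957]
[270.  147.1] [265 142  11  11  87] [ 0.4851 -0.0141] [ 0.4802 -0.0195]
[318.7 173.9] [ 275  143   92   81 2714] [ 0.523  -0.0315] [ 0.5235 -0.0395]
[326.1 195.4] [319 186  15  19 128] [ 0.5302 -0.0481] [ 0.5317 -0.0583]
[335.9 218.7] [334 217   6   5  21] [ 0.5398 -0.0666] [ 0.5426 -0.0795]
[318.1 223.6] [316 222   5   5  21] [ 0.5261 -0.0721] [ 0.527  -0.0857]
[{'xy': [319.8, 189.8], 'confidence': 0.76}] [] [{'xy': [272.0, 223.9], 'confidence': 0.98}] [{'xy': [259.7, 164.3], 'confidence': 0.81}]
```

View pics/w2z.png

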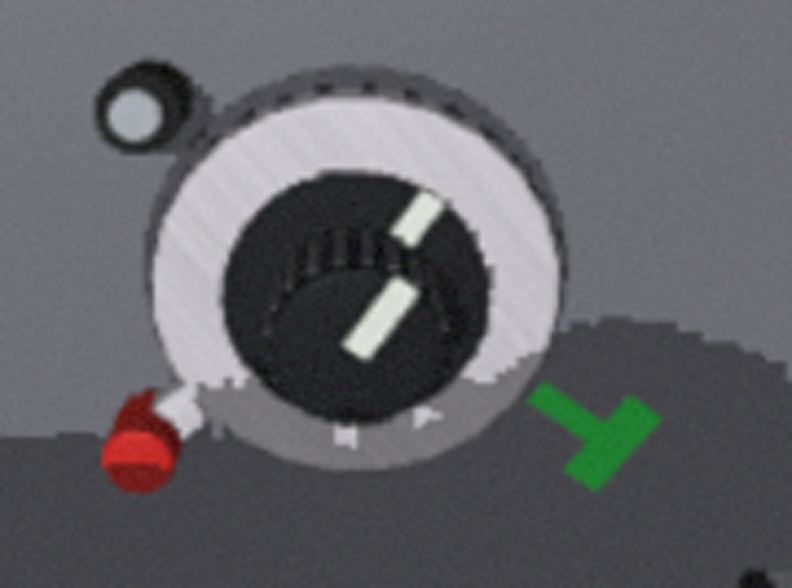

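```bash
python3 - <<'E'
from m import *
d,im,gw,rw,near=meas('w3')
a,b=[watz(d,p,.147)[:2] for p in [(321.1,203.3),(332.5,187.9)]];c,e=[watz(d,p,.115)[:2] for p in [(331.6,177.1),(338.2,167.1)]]
print(a,b,ang(b,a),c,e,ang(e,c))
A,p1=[watz(d,p,.110)[:2] for p in [(240+360/4.4,120+100/4.2),(240+360/4.4,120+468/4.2)]];print('ring',A,p1,(A+p1)/2)
A,p1=[watz(d,p,.110)[:2] for p in [(240+153/4.4,120+280/4.2),(240+561/4.4,120+280/4.2)]];print('ring',A,p1,(A+p1)/2)
# ellipse-fit of skirt: edge between dark and bright/grey
m=(im.max(2)<60)&near;k,l,s,cc=cv2.connectedComponentsWithStats(m.astype(np.uint8));i=l[205,310];print('skirt',s[i])
cs,_=cv2.findContours((l==i).astype(np.uint8),cv2.RETR_EXTERNAL,cv2.CHAIN_APPROX_NONE);P=np.array([watz(d,p,.115)[:2] for p in cv2.convexHull(max(cs,key=len))[:,0]])
x=np.linalg.lstsq(np.c_[2*P,np.ones(len(P))],(P**2).sum(1),rcond=None)[0];print('skirt c',x[:2],np.sqrt(x[2]+x[:2]@x[:2]))
for c in [x[:2],np.array([.526,-.0545])]:
    print('mark',ang(gw.mean(0),c),np.hypot(*(gw.mean(0)-c)),'post',ang(rw.mean(0),c))
# mark own axis: stem direction via symmetric T: pca-third moment
q=gw-gw.mean(0);w,V=np.linalg.eigh(np.cov(q.T));print(w,np.degrees(np.arctan2(V[1],V[0])))
E
```

```text
axis px [319.6 189.4] cam [0.52  0.025 0.374]
mark n 328 [ 0.585  -0.0906] post n 274 [ 0.4835 -0.0957]
[ 0.52728675 -0.05399101] [ 0.5348384  -0.04077504] 60.26 [ 0.53520179 -0.04049515] [ 0.53995609 -0.03115265] 63.03
ring [ 0.52422944 -0.01310141] [ 0.53171246 -0.09467204] [ 0.52797095 -0.05388673]
ring [ 0.48581671 -0.05501213] [ 0.56842934 -0.04751782] [ 0.52712303 -0.05126498]
skirt [ 291  163   59   59 2422]
skirt c [ 0.52638138 -0.05495768] 0.02644134798003333
mark -31.27 0.0685825393107154 post -136.48
mark -31.43 0.06914635678220743 post -135.91
[3.44034414e-05 5.90892224e-05] [-120.38282852  149.61717148]
```

```bash
python3 -m handwheel '[[[0.0014,0.0008,0.03,0,0.3],[0.0014,0.0008,0.06,0,0.3],[0.0014,0.0008,0.09,0,0.3],[0.0014,0.0008,0.105,0,0.3],[0.0014,0.0008,0.112,0,0.3],[0.0014,0.0008,0.112,0,0.3],[0.0014,0.0008,0.112,0,0.3]]]' 25
python3 - <<'E'
from m import *
st();d,*_=meas('w4')
E
```

```text
time: 4.75
tool_pos: [0.5276, -0.0532, 0.1201]
tool_rot: [0.0, 0.675, 0.738, 0.0]
force: [0.2, 0.1, 0.2]
gripper_width: 0.0598
t 4.75 pos [ 0.5276 -0.0532  0.1201] yaw 95.11 F [0.22 0.15 0.22] w 0.0598 q [ 0.55  0.23 -0.6   1.87  0.15  1.08 -0.02]
axis px [316.2 250.9] cam [0.521 0.028 0.263]
mark n 0 None post n 0 None
```

View pics/w4.png

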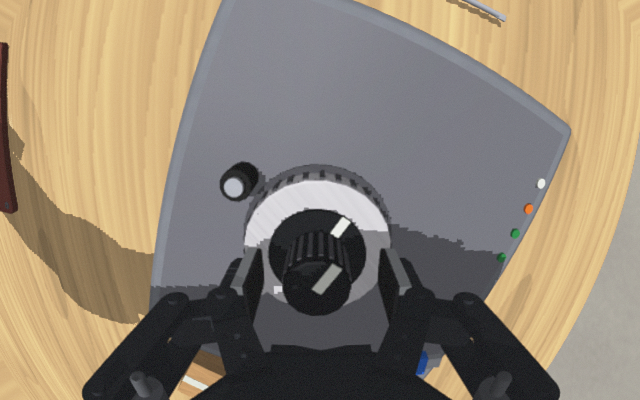

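```bash
python3 -m handwheel '[[[0,0,0,0,1],[0,0,0,0,1],[0,0,0,0,1],[0,0,0,0,1],[0,0,0,0,1],[0,0,0,0,1],[0,0,0,0,1],[0,0,0,0,1]]]' 25
python3 - <<'E'
from m import *
s=st();print(s['wrist_torque'])
E
```

```text
time: 5.47
tool_pos: [0.5259, -0.0534, 0.1204]
tool_rot: [-0.001, 0.675, 0.738, -0.001]
force: [-11.4, 0.3, 11.8]
gripper_width: 0.0313
t 5.47 pos [ 0.5259 -0.0534  0.1204] yaw 95.09 F [-11.43   0.3   11.76] w 0.0313 q [ 0.55  0.23 -0.6   1.87  0.15  1.09 -0.02]
[-0.09455829  2.38821568  0.03833027]
```

```bash
python3 -m handwheel '[[[0,-0.0017,-0.0015,0,1],[0,-0.0017,-0.0015,0,1],[0,-0.0017,-0.0015,5,1],[0,-0.0017,-0.0015,10,1],[0,-0.0017,-0.0015,10,1]]]' 25
python3 - <<'E'
from m import *
s=st();print(s['wrist_torque']);d=manip.get_image('wrist');save(d['image'],'w5')
E
```

```text
time: 5.88
tool_pos: [0.5258, -0.0535, 0.1208]
tool_rot: [0.0, 0.738, 0.675, 0.0]
force: [4.4, -0.7, -9.2]
gripper_width: 0.031
t 5.88 pos [ 0.5258 -0.0535  0.1208] yaw 84.87 F [ 4.38 -0.74 -9.24] w 0.031 q [ 0.53  0.23 -0.58  1.87  0.14  1.08 -0.19]
[-0.15954297 -0.8812381  -0.02145267]
```

View pics/w5.png

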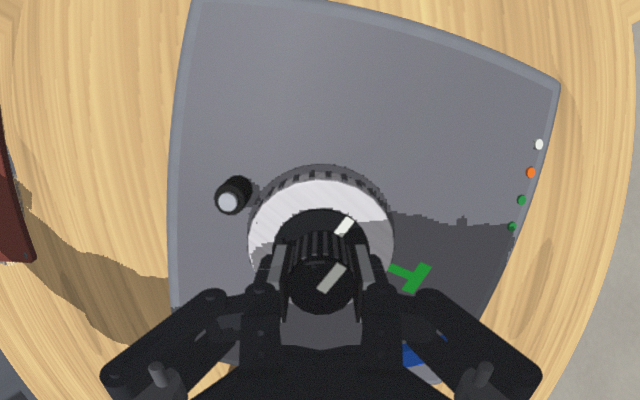

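```bash
python3 -m handwheel '[[[0,0.0006,0.0008,6,1],[0,0.0006,0.0008,12,1],[0,0.0006,0.0008,18,1],[0,0.0006,0.0008,24,1],[0,0.0006,0.0008,30,1],[0,0.0006,0.0008,36,1],[0,0.0006,0.0008,40,1],[0,0.0006,0.0008,40,1]]]' 25
python3 - <<'E'
from m import *
s=st();print(s['wrist_torque'])
E
```

```text
time: 6.6
tool_pos: [0.5265, -0.0537, 0.1207]
tool_rot: [0.001, 0.924, 0.383, 0.0]
force: [1.3, -2.0, -0.2]
gripper_width: 0.031
t 6.6 pos [ 0.5265 -0.0537  0.1207] yaw 45.08 F [ 1.34 -2.   -0.18] w 0.031 q [ 0.46  0.22 -0.49  1.87  0.12  1.08 -0.86]
[-0.47134876 -0.23932488 -0.03708103]
```

```bash
python3 -m handwheel '[[[0,0,0,6,1],[0,0,0,12,1],[0,0,0,18,1],[0,0,0,24,1],[0,0,0,30,1],[0,0,0,36,1],[0,0,0,41,1],[0,0,0,41,1]]]' 25
python3 - <<'E'
from m import *
s=st();print(s['wrist_torque'])
d,im,gw,rw,near=meas('w6')
z=d['image'][180:340,220:420];save(cv2.resize(z,None,fx=4,fy=3.75,interpolation=cv2.INTER_CUBIC),'w6z')
t=manip.get_image('top');save(cv2.resize(t['image'][195:270,345:445],None,fx=8,fy=8,interpolation=cv2.INTER_CUBIC),'t6')
E
```

```text
time: 7.27
tool_pos: [0.5268, -0.0544, 0.1207]
tool_rot: [0.001, 0.999, 0.035, 0.001]
force: [3.0, -4.4, -1.9]
gripper_width: 0.0313
t 7.27 pos [ 0.5268 -0.0544  0.1207] yaw 4.05 F [ 2.97 -4.4  -1.94] w 0.0313 q [ 0.39  0.21 -0.41  1.88  0.1   1.08 -1.56]
[-0.89422485 -0.62451777 -0.02959249]
axis px [318.7 251.9] cam [ 0.608 -0.049  0.263]
mark n 186 [ 0.573  -0.0838] post n 0 None
```

View pics/w6z.png

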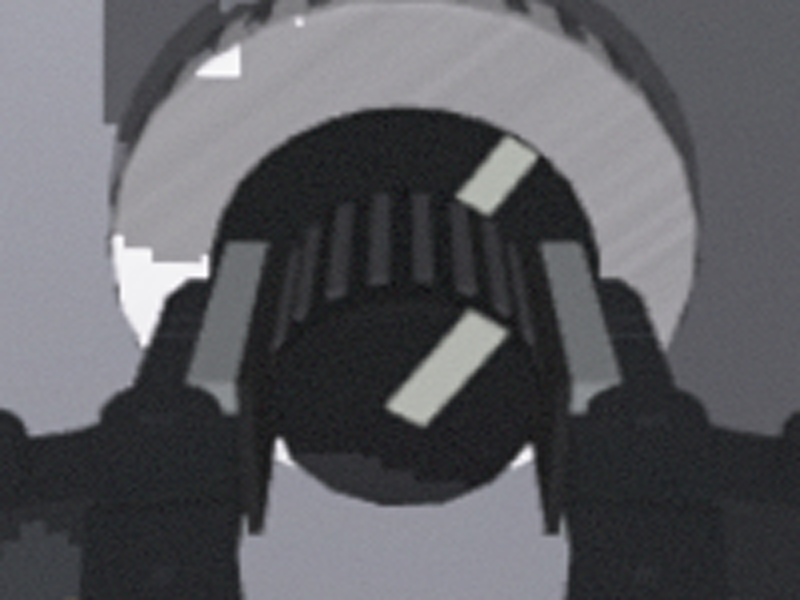

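View pics/w6.png

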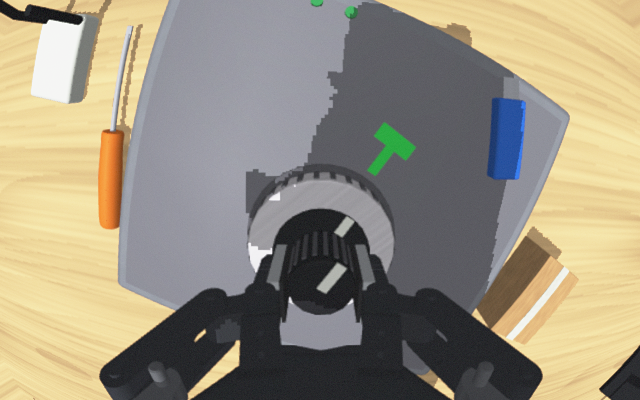

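```bash
cat > ln.py <<'E'
from m import *
def report(name,pts,half=150):
    d,im,gw,rw,near=meas(name,half)
    a,b=[watz(d,p,.147)[:2] for p in pts[:2]];c,e=[watz(d,p,.115)[:2] for p in pts[2:]]
    print('grip line',a,b,ang(b,a),'skirt',ang(e,c),'in-out',ang(e,a),'outer from axis',ang(e,(.5267,-.0545)), e)
    k=gw[(np.hypot(*(gw-[.5267,-.0545]).T)<.085)]
    print('mark',len(k),ang(k.mean(0),(.5267,-.0545)),np.hypot(*(k.mean(0)-[.5267,-.0545])),ang(k.mean(0),a))
    q=k-k.mean(0);w,V=np.linalg.eigh(np.cov(q.T));print('T axes',w,np.degrees(np.arctan2(V[1],V[0])))
E
python3 - <<'E'
from ln import *
report('w7',[(321.75,292),(343,264.5),(338.75,234.7),(350.5,218.7)])
E
```

```text
axis px [318.7 251.9] cam [ 0.608 -0.048  0.263]
mark n 1073 [ 0.5868 -0.09  ] post n 0 None
grip line [ 0.52500607 -0.0556152 ] [ 0.54040306 -0.06364358] -27.54 skirt -28.45 in-out -28.41 outer from axis -32.23 [ 0.54935218 -0.06878187]
mark 1043 -32.0 0.06847832381066155 -30.47
T axes [3.48462655e-05 5.73991460e-05] [-120.00810034  149.99189966]
```

```bash
python3 -m handwheel '[[[0,0.0006,0,1,1],[0,0.0006,0,2,1],[0,0.0006,0,2.2,1],[0,0.0006,0,2.2,1]]]' 25
python3 - <<'E'
from m import *
s=st()
E
python3 -m handwheel '[[[0,0,0,0,0.5],[0,0,0,0,0.3],[0,0,0,0,0.3],[0,0,0,0,0.3],[0,0,0,0,0.3],[0,0,-0.03,0,0.3],[0,0,-0.06,0,0.3],[0,0,-0.10,0,0.3],[0,0,-0.11,0,0.3],[0,0,-0.11,0,0.3],[0,0,-0.11,0,0.3]]]' 25
python3 - <<'E'
from m import *
s=st()
d,im,gw,rw,near=meas('w8',110)
z=d['image'][100:240,240:420];save(cv2.resize(z,None,fx=4.4,fy=4.2,interpolation=cv2.INTER_CUBIC),'w8z')
E
```

```text
time: 7.75
tool_pos: [0.5267, -0.0545, 0.1206]
tool_rot: [0.0, 1.0, 0.017, 0.001]
force: [3.3, -4.0, 1.2]
gripper_width: 0.0307
t 7.75 pos [ 0.5267 -0.0545  0.1206] yaw 1.95 F [ 3.31 -3.95  1.23] w 0.0307 q [ 0.39  0.21 -0.41  1.88  0.09  1.08 -1.6 ]
time: 8.67
tool_pos: [0.5263, -0.0539, 0.2305]
tool_rot: [0.0, 1.0, 0.017, 0.001]
force: [-0.3, -0.6, -0.3]
gripper_width: 0.0598
t 8.67 pos [ 0.5263 -0.0539  0.2305] yaw 1.92 F [-0.31 -0.64 -0.34] w 0.0598 q [ 0.4   0.11 -0.41  1.74  0.05  1.29 -1.56]
axis px [320.1 192.6] cam [ 0.608 -0.051  0.373]
mark n 502 [ 0.5965 -0.0849] post n 269 [ 0.4832 -0.0958]
```

View pics/w8z.png

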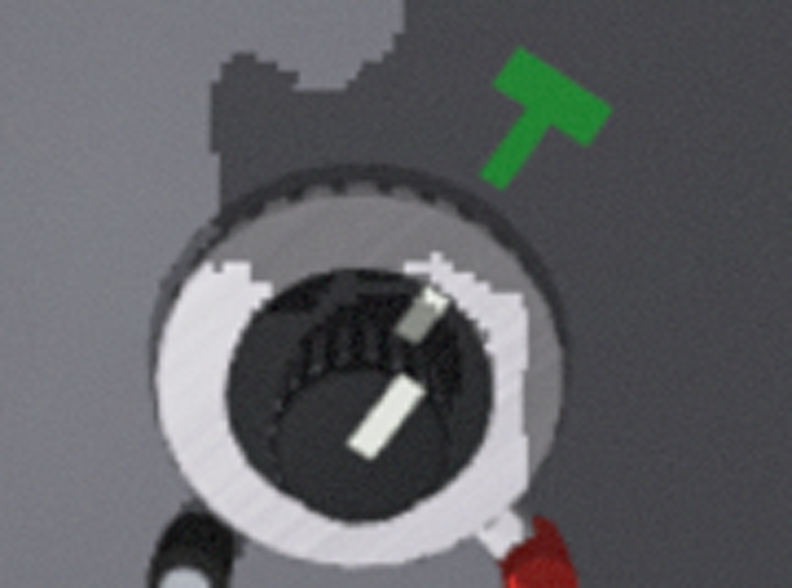

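View pics/w8.png

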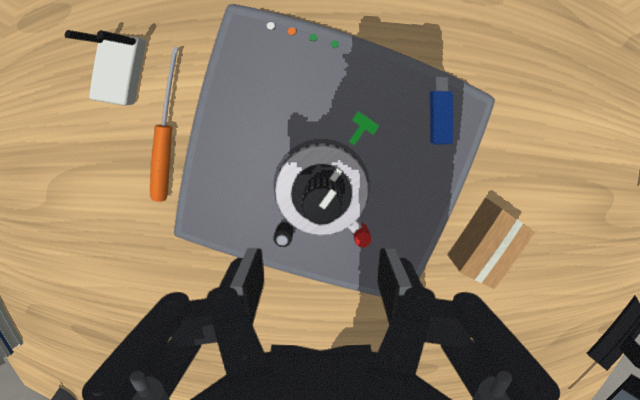

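```bash
python3 - <<'E'
from ln import *
report('w9',[(322.7,207.1),(333.6,191.4),(333.6,179.0),(339.1,170.7)],80)
# also: line mask by PCA on grip-top blob
d=manip.get_image('wrist');im=d['image'].astype(int)
uu,vv=np.meshgrid(np.arange(640),np.arange(400))
m=(im.min(2)>140)&(np.hypot(uu-328,vv-199)<14);P=np.array([watz(d,p,.147)[:2] for p in np.argwhere(m)[:,::-1]])
w,V=np.linalg.eigh(np.cov(P.T));print('pca line',len(P),P.mean(0),np.degrees(np.arctan(V[1,1]/V[0,1])),np.sqrt(w*12))
E
```

```text
axis px [320.1 192.1] cam [ 0.608 -0.052  0.372]
mark n 425 [ 0.5847 -0.0908] post n 270 [ 0.483  -0.0958]
grip line [ 0.5254684  -0.05607506] [ 0.53847303 -0.06387891] -30.97 skirt -30.07 in-out -31.57 outer from axis -36.05 [ 0.54723619 -0.06944928]
mark 425 -32.03 0.06841345505240412 -30.37
T axes [3.47038362e-05 5.73219033e-05] [-121.05712378  148.94287622]
pca line 142 [ 0.5327958  -0.05939069] -32.0878286953221 [0.00537164 0.01622827]
```

```bash
python3 -m handwheel '[[[-0.012,0.033,0,-7,1],[-0.025,0.0658,0,-14,1],[-0.025,0.0658,0,-21,1],[-0.025,0.0658,0,-28,1],[-0.025,0.0658,0,-35,1],[-0.025,0.0658,0,-41.5,1],[-0.025,0.0658,0.03,-41.5,1],[-0.025,0.0658,0.06,-41.5,1],[-0.025,0.0658,0.09,-41.5,1],[-0.025,0.0658,0.095,-41.5,1],[-0.025,0.0658,0.095,-41.5,1]]]' 60
python3 - <<'E'
from m import *
s=st();d=manip.get_image('wrist');save(d['image'],'w10')
for X in [(.4832,-.0957,.118),(.4832,-.0957,.092)]: print(np.round(wproj(d,X)))
E
```

```text
time: 9.73
tool_pos: [0.5013, -0.1201, 0.1326]
tool_rot: [-0.002, 0.929, 0.37, -0.002]
force: [0.7, 0.7, -0.1]
gripper_width: -0.0002
t 9.73 pos [ 0.5013 -0.1201  0.1326] yaw 43.42 F [ 0.69  0.65 -0.11] w -0.0002 q [ 0.51  0.17 -0.39  1.89  0.07  1.1  -0.72]
[266. 241.]
[273. 223.]
```

View pics/w10.png

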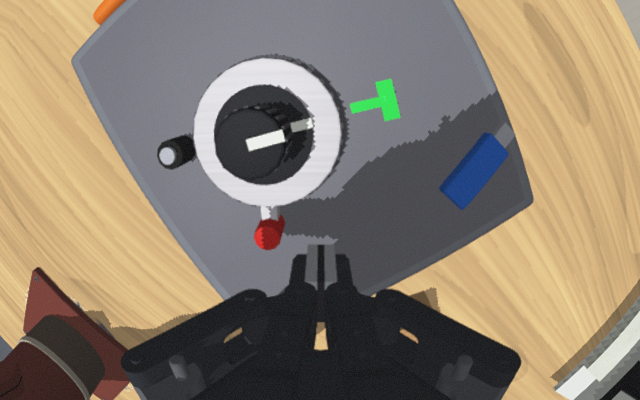

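```bash
python3 -m handwheel '[[[0,0,0.015,0,1],[0,0,0.03,0,1],[0,0,0.035,0,1],[0,0,0.035,0,1],[0,0,0.035,0,1],[0,0,0.035,0,1]]]' 60
python3 - <<'E'
from m import *
s=st()
d=manip.get_image('wrist');save(d['image'],'w11')
t=manip.get_image('top');save(t['image'],'t11')
# post location relative to tool axis
yaw=np.radians(43.4);p=np.array([.4832,-.0957])-s['tool_pos'][:2];print('post in tool',p@[np.cos(yaw),np.sin(yaw)],p@[np.sin(yaw),-np.cos(yaw)])
# bumper from wrist picture w10-like: bright top
im=d['image'].astype(int);uu,vv=np.meshgrid(np.arange(640),np.arange(400))
E
```

```text
time: 10.28
tool_pos: [0.5042, -0.1207, 0.1015]
tool_rot: [0.001, 0.929, 0.37, 0.001]
force: [-0.2, -0.1, 0.3]
gripper_width: -0.0
t 10.28 pos [ 0.5042 -0.1207  0.1015] yaw 43.41 F [-0.17 -0.11  0.35] w -0.0 q [ 0.5   0.2  -0.39  1.92  0.09  1.03 -0.74]
post in tool 0.001893460829709592 -0.03258163080733752
```

View pics/w11.png

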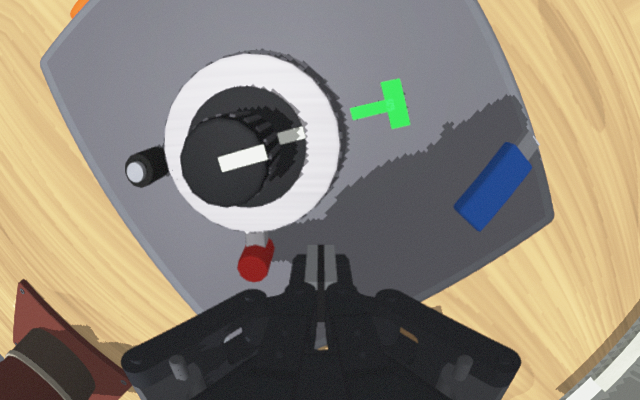

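```bash
python3 - <<'E'
from m import *
d=manip.get_image('wrist');b=watz(d,(136,172),.112)[:2];c=np.array([.5267,-.0545]);print('bumper',b,np.hypot(*(b-c)),ang(b,c))
# arc plan in tool axes at start. contact: post center = 22.5 mm from tool along -y
s=manip.state();w,x,y,z=s['tool_rot'];yaw0=np.arctan2(2*(x*y+w*z),1-2*(y*y+z*z))
R=np.array([[np.cos(yaw0),np.sin(yaw0)],[np.sin(yaw0),-np.cos(yaw0)]])
for dth in list(range(0,75,5)):
    th=np.radians(-136.6-dth);r=np.array([np.cos(th),np.sin(th)]);t=np.array([-r[1],r[0]])
    p=c+.060*r+.0225*t
    print(dth,(R@(p-s['tool_pos'][:2])).round(4),p.round(4))
E
```

```text
bumper [ 0.47882303 -0.01947868] 0.059318608016423045 143.82
0 [ 0.0021 -0.0098] [ 0.4986 -0.1121]
5 [ 0.0004 -0.0152] [ 0.4937 -0.1094]
10 [-0.0009 -0.0206] [ 0.489  -0.1063]
15 [-0.0017 -0.0261] [ 0.4846 -0.1028]
20 [-0.002  -0.0317] [ 0.4806 -0.099 ]
25 [-0.0018 -0.0373] [ 0.4769 -0.0948]
30 [-0.0011 -0.0429] [ 0.4735 -0.0903]
35 [ 0.0001 -0.0483] [ 0.4706 -0.0855]
40 [ 0.0017 -0.0537] [ 0.4681 -0.0805]
45 [ 0.0038 -0.0589] [ 0.4661 -0.0753]
50 [ 0.0063 -0.0638] [ 0.4645 -0.07  ]
55 [ 0.0093 -0.0686] [ 0.4634 -0.0645]
60 [ 0.0126 -0.073 ] [ 0.4628 -0.0589]
65 [ 0.0164 -0.0772] [ 0.4626 -0.0533]
70 [ 0.0204 -0.081 ] [ 0.463  -0.0478]
```

```bash
python3 -m handwheel '[[[0.001,-0.005,0,0,1],[0.002,-0.0095,0,0,1],[0.0012,-0.0125,0,2.5,1],[0.0004,-0.0152,0,5,1],[-0.0003,-0.0179,0,7.5,1],[-0.0009,-0.0206,0,10,1],[-0.0013,-0.0233,0,12.5,1],[-0.0017,-0.0261,0,15,1],[-0.0019,-0.0289,0,17.5,1],[-0.002,-0.0317,0,20,1]]]' 60
python3 - <<'E'
from m import *
s=st();d=manip.get_image('wrist');save(d['image'],'w12')
E
```

```text
time: 11.27
tool_pos: [0.4802, -0.0986, 0.1003]
tool_rot: [0.0, 0.979, 0.202, 0.0]
force: [2.0, -2.3, -1.1]
gripper_width: 0.0
t 11.27 pos [ 0.4802 -0.0986  0.1003] yaw 23.3 F [ 2.02 -2.27 -1.13] w 0.0 q [ 0.46  0.15 -0.37  1.99  0.06  1.02 -1.11]
```

View pics/w12.png

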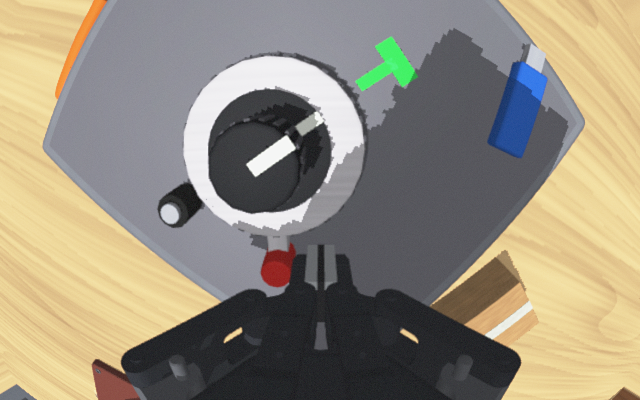

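```bash
python3 -m handwheel '[[[-0.0009,-0.0027,0,2.5,1],[-0.0017,-0.0054,0,5,1],[-0.0024,-0.0081,0,7.5,1],[-0.003,-0.0108,0,10,1],[-0.0034,-0.0135,0,12.5,1],[-0.0038,-0.0163,0,15,1],[-0.004,-0.0191,0,17.5,1],[-0.0041,-0.0219,0,20,1],[-0.004,-0.0247,0,22.5,1],[-0.0039,-0.0275,0,25,1],[-0.0036,-0.0303,0,27.5,1],[-0.0032,-0.0331,0,30,1]]]' 60
python3 - <<'E'
from m import *
s=st();d=manip.get_image('wrist');save(d['image'],'w13')
E
```

```text
time: 12.32
tool_pos: [0.4641, -0.0698, 0.1003]
tool_rot: [0.0, 0.998, -0.058, 0.0]
force: [1.1, -2.5, -0.3]
gripper_width: 0.0004
t 12.32 pos [ 0.4641 -0.0698  0.1003] yaw -6.65 F [ 1.05 -2.54 -0.29] w 0.0004 q [ 0.4   0.11 -0.36  2.03  0.04  1.01 -1.67]
```

View pics/w13.png

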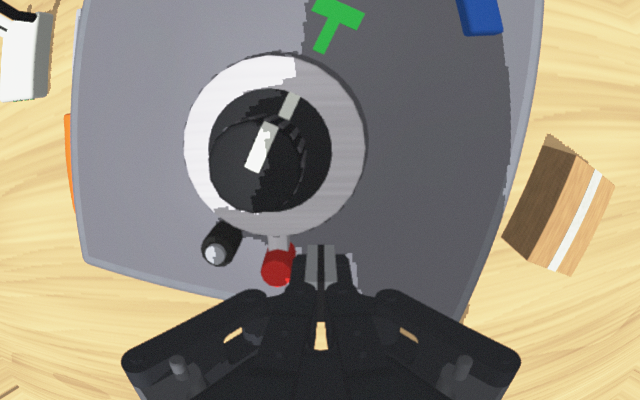

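```bash
python3 -m handwheel '[[[-0.0004,-0.0011,0,1,1],[-0.0007,-0.0022,0,2,1],[-0.0011,-0.0033,0,3,1],[-0.0014,-0.0043,0,4,1],[-0.0017,-0.0054,0,5,1],[-0.002,-0.0065,0,6,1],[-0.0023,-0.0076,0,7,1],[-0.0026,-0.0086,0,8,1],[-0.0026,-0.0086,0,8,1]]]' 60
python3 -m handwheel '[[[-0.0004,-0.0011,0,1,1],[-0.0004,-0.0011,0,1,1],[-0.0004,-0.0011,0,1,1]]]' 60
python3 -m handwheel '[[[-0.0004,-0.0011,0,1,1],[-0.0004,-0.0011,0,1,1],[-0.0004,-0.0011,0,1,1]]]' 60
```

```text
time: 13.12
tool_pos: [0.4623, -0.0606, 0.1]
tool_rot: [-0.0, 0.992, -0.128, -0.0]
force: [0.0, -1.7, 0.7]
gripper_width: -0.0001
time: 13.37
tool_pos: [0.4621, -0.0596, 0.1]
tool_rot: [-0.0, 0.991, -0.136, -0.0]
force: [1.0, -1.2, 0.6]
gripper_width: -0.0
time: 13.62
tool_pos: [0.4621, -0.0585, 0.1]
tool_rot: [-0.0, 0.99, -0.144, -0.0]
force: [1.8, -1.8, 0.2]
gripper_width: 0.0002
```

```bash
for i in 1 2; do python3 -m handwheel '[[[-0.0004,-0.0011,0,1,1],[-0.0004,-0.0011,0,1,1],[-0.0004,-0.0011,0,1,1]]]' 60|grep -E 'pos|force'; done
python3 - <<'E'
from m import *
s=st();d=manip.get_image('wrist');save(d['image'],'w14')
E
```

```text
tool_pos: [0.4621, -0.0573, 0.1]
force: [0.1, -1.3, 0.2]
tool_pos: [0.462, -0.0561, 0.1]
force: [0.5, -1.3, 1.2]
t 14.12 pos [ 0.462  -0.0561  0.1   ] yaw -18.59 F [ 0.49 -1.28  1.15] w -0.0001 q [ 0.37  0.1  -0.36  2.04  0.04  1.01 -1.9 ]
```

View pics/w14.png

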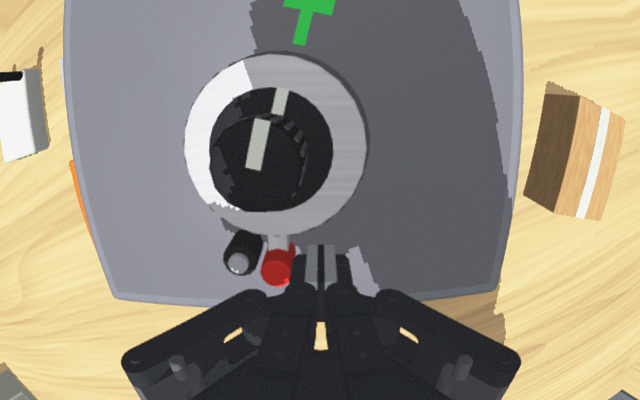

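```bash
python3 -m handwheel '[[[-0.0004,-0.0011,0,1,1],[-0.0004,-0.0011,0,1,1],[-0.0004,-0.0011,0,1,1]]]' 60|grep -E 'pos|force'
python3 -m handwheel '[[[-0.0003,-0.0008,0,0.7,1],[-0.0003,-0.0008,0,0.7,1],[-0.0003,-0.0008,0,0.7,1]]]' 60|grep -E 'pos|force'
```

```text
tool_pos: [0.462, -0.055, 0.1]
force: [0.2, -1.8, -1.2]
tool_pos: [0.462, -0.0542, 0.1]
force: [0.3, -1.6, 0.0]
```

```bash
python3 -m handwheel '[[[-0.0003,-0.0008,0,0.7,1],[-0.0003,-0.0008,0,0.7,1],[-0.0003,-0.0008,0,0.7,1]]]' 60|grep -E 'pos|force'
```

```text
tool_pos: [0.4619, -0.0534, 0.1]
force: [-0.4, -2.1, -0.1]
```

```bash
python3 -m handwheel '[[[-0.0003,-0.0008,0,0.7,1],[-0.0003,-0.0008,0,0.7,1],[-0.0003,-0.0008,0,0.7,1]]]' 60|grep -E 'pos|force'
```

```text
tool_pos: [0.4619, -0.0532, 0.1]
force: [0.6, -5.7, 0.9]
```

```bash
python3 -m handwheel '[[[-0.0003,-0.0008,0,0.7,1],[-0.0003,-0.0008,0,0.7,1],[-0.0003,-0.0008,0,0.7,1]]]' 60|grep -E 'pos|force'
```

```text
tool_pos: [0.4618, -0.053, 0.1]
force: [-1.2, -7.4, 0.1]
```

```bash
python3 -m handwheel '[[[0,-0.0005,0,0,1],[0,-0.001,0,0,1],[0,-0.001,0,0,1]]]' 60|grep -E 'pos|force'; python3 -c "
from h import *
st()"
```

```text
tool_pos: [0.4618, -0.0528, 0.0999]
force: [-1.9, -10.4, 1.1]
t 15.67 pos [ 0.4618 -0.0528  0.0999] yaw -22.51 F [ -1.86 -10.39   1.05] w -0.0001 q [ 0.36  0.1  -0.36  2.04  0.04  1.01 -1.98]
```

```bash
python3 -m handwheel '[[[0,-0.0004,0,0,1],[0,-0.0008,0,0,1],[0,-0.0008,0,0,1]]]' 60|grep -E 'pos|force'
```

```text
tool_pos: [0.4618, -0.0526, 0.0999]
force: [-4.5, -12.5, 2.0]
```

```bash
for i in 1 2 3; do python3 -m handwheel '[[[0,0,0,0,1],[0,0,0,0,1],[0,0,0,0,1],[0,0,0,0,1],[0,0,0,0,1],[0,0,0,0,1]]]' 60|grep -E 'time|pos|force'; done
```

```text
time: 16.42
tool_pos: [0.4619, -0.0527, 0.0999]
force: [-3.3, -12.0, 2.6]
time: 16.92
tool_pos: [0.4619, -0.0527, 0.0999]
force: [-3.6, -11.4, 3.1]
time: 17.42
tool_pos: [0.4618, -0.0527, 0.0999]
force: [-3.5, -11.5, 1.8]
```

```bash
python3 -m handwheel '[[[0,0.004,0,0,1],[0,0.01,0,0,1],[-0.002,0.016,0,0,1],[-0.002,0.016,-0.02,0,1],[-0.002,0.016,-0.05,0,1],[-0.002,0.016,-0.085,0,1],[-0.002,0.016,-0.12,0,1],[-0.01,0.016,-0.14,0,1],[-0.02,0.016,-0.14,0,1],[-0.02,0.016,-0.14,0,1],[-0.02,0.016,-0.14,0,1]]]' 60
python3 - <<'E'
from m import *
s=st();d,im,gw,rw,near=meas('w15',60)
c=(.5267,-.0545);print(ang(rw.mean(0),c),ang(gw.mean(0),c))
t=manip.get_image('top');save(cv2.resize(t['image'][195:270,345:445],None,fx=8,fy=8,interpolation=cv2.INTER_CUBIC),'t15')
E
```

```text
time: 18.33
tool_pos: [0.4375, -0.0571, 0.2394]
tool_rot: [0.0, 0.981, -0.194, -0.0]
force: [0.1, 0.3, 0.1]
gripper_width: 0.0002
t 18.33 pos [ 0.4375 -0.0571  0.2394] yaw -22.37 F [0.09 0.3  0.09] w 0.0002 q [ 0.39 -0.08 -0.34  1.91 -0.03  1.31 -1.9 ]
axis px [278.4 100.5] cam [ 0.514 -0.088  0.382]
mark n 396 [ 0.5848 -0.0904] post n 266 [ 0.4713 -0.0338]
159.52 -31.72
```

View pics/w15.png

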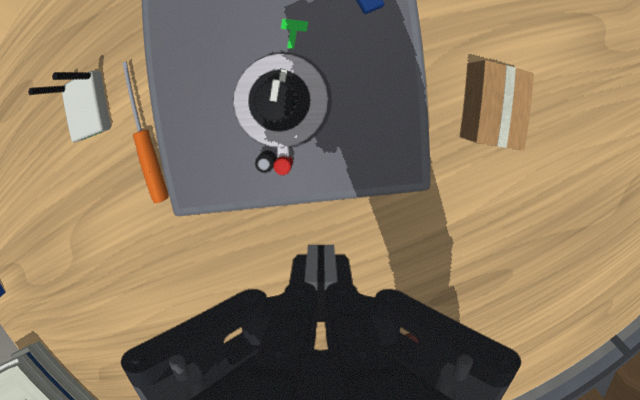

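View pics/t15.png

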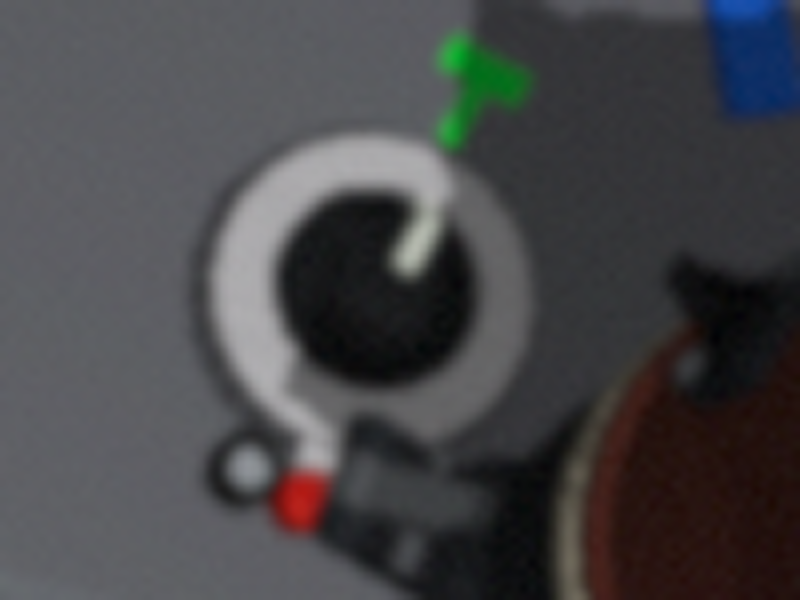

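```bash
python3 - <<'E'
from m import *
d=manip.get_image('wrist');im=d['image'].astype(int);z=d['image'][10:130,220:340];save(cv2.resize(z,None,fx=5,fy=5,interpolation=cv2.INTER_CUBIC),'w16z')
uu,vv=np.meshgrid(np.arange(640),np.arange(400))
m=(im.min(2)>150)&(np.hypot(uu-275,vv-90)<14);P=np.array([watz(d,p,.147)[:2] for p in np.argwhere(m)[:,::-1]])
w,V=np.linalg.eigh(np.cov(P.T));print('pca line',len(P),P.mean(0),np.degrees(np.arctan(V[1,1]/V[0,1])),np.sqrt(w*12))
E
```

```text
pca line 139 [ 0.53302627 -0.0590794 ] -32.34552158492059 [0.00498968 0.01600664]
```

View pics/w16z.png

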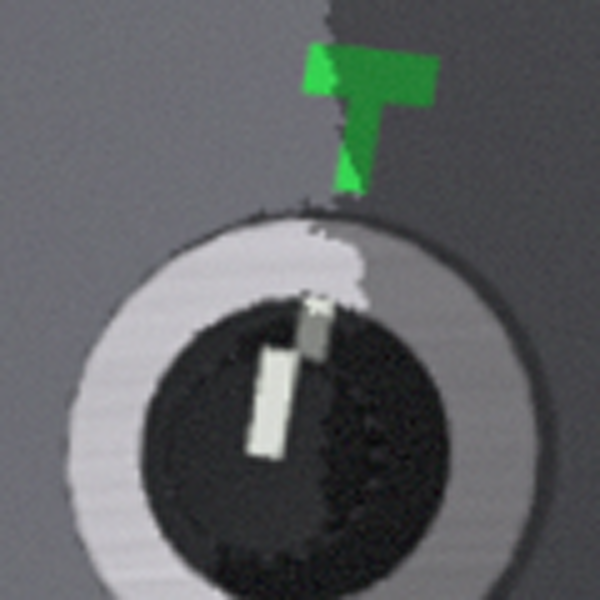

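```bash
python3 -c "
from h import *
st();print(manip.sign_off())"
```

```text
t 18.48 pos [ 0.4377 -0.0573  0.2388] yaw -22.39 F [ 0.06  0.4  -0.52] w 0.0001 q [ 0.39 -0.08 -0.34  1.91 -0.03  1.31 -1.9 ]
the job is handed in; nothing more can be done
None
```

I turned the knob to the green mark, then locked the setting, and handed the job in at 18.5 s with the gripper clear of everything.

- **Knob:** I gripped it from above and turned it about 92° clockwise. The last wrist picture puts the line at about -32.3° and the mark at about -31.7°. Individual readings of both angles varied by 1–2° with the method and the camera calibration. The pictures show no ring movement while the knob was being turned.
- **Clamp ring:** I pushed the red post clockwise with the closed fingers. Friction was about 2 N until the post met the rubber stop. I held it there at about 12 to 13 N for roughly 1.75 s, then backed off and lifted clear.
- **Last checks:** The post still rests against the stop and the knob line still matches the mark. The wrist force is near zero. In the last pictures the driver, radio, carton and dongle look undisturbed; I checked this by eye only, and the dongle is only partly in view there.

No check failed.

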